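# Interlock the mast channels on the packing board

### The job

Pack the three U-channel brackets into a compact interlocked block in the corner of the blue board, sliding them along it and never lifting or tipping them. Bring the yellow channel flat against the back stop and snug beside the grey one, both mouths towards the open front of the board, and turn the red channel round to face them and push it fully home, square, so that it bridges the two: one of its legs inside each of their mouths, and their two touching legs inside its own. Leave the other things on the table where they are.

Things in the scene. Friction and masses are not known exactly. Their poses are not given: they have to be found in the camera images.
- board: Fixed blue board, 240 mm (own x) x 300 mm (own y), floor 6 mm thick. Origin: centre of its underside, on the table. Own +x is the back, -x the open front. Dark back stop along the whole back, its front face at own x = +110 mm. Short dark side stop at the +y end: inner face at own y = +140 mm, from x +50 to +110 mm. Stops rise 28 mm above the table.
- board_corner (a point): Point on the board floor (6 mm above the table) in the corner of the two stops, at own (110, 140) mm of the board, axes as the board. In the finished block the channel origins lie near these points of the board's frame: grey (85, 113), yellow (85, 59), red, facing them, (79, 86) mm.
- grey_channel: U-channel bracket, painted grey, on end: from above a U 54 mm wide (own y), 50 mm deep (own x), walls 6 mm, 45 mm tall, mouth 42 mm wide inside; 0.11 kg, loose. Origin: centre of the 54 x 50 footprint, underside; z up. Mouth faces own -x; web (closed side) at own +x. Starts in the corner of the stops, mouth to the open front, in place within 4 mm.
- yellow_channel: U-channel bracket, painted yellow, on end: from above a U 54 mm wide (own y), 50 mm deep (own x), walls 6 mm, 45 mm tall, mouth 42 mm wide inside; 0.11 kg, loose. Origin: centre of the 54 x 50 footprint, underside; z up. Mouth faces own -x; web (closed side) at own +x. Starts nearer the board's -y end, up to 40 mm before the back stop, mouth to the front within 0.35 rad.
- red_channel: U-channel bracket, painted red, on end: from above a U 54 mm wide (own y), 50 mm deep (own x), walls 6 mm, 45 mm tall, mouth 42 mm wide inside; 0.11 kg, loose. Origin: centre of the 54 x 50 footprint, underside; z up. Mouth faces own -x; web (closed side) at own +x. Starts before the corner, mouth roughly to the board's -y: 1.0 to 2.15 rad left to turn, counter-clockwise from above, to face the back stop.
- can: Bystander: red and silver drink can, 66 mm across, 120 mm tall, to the left of the board; origin at the centre of its base.
- morse_key: Bystander: Morse paddle key, 80 x 90 mm black base, 33 mm tall, to the right of the board; origin under the centre of its base.
- mouse: Bystander: black computer mouse, 100 x 60 x 30 mm, to the right of the board; origin under its centre.
- meter: Bystander: yellow multimeter lying flat, 140 x 75 x 35 mm, behind the board; origin under its centre.
- wrench: Bystander: steel wrench 160 mm long, lying to the left of the board; origin under its middle.
- microphone: Bystander: black hand microphone, 90 x 60 x 30 mm, behind the board to the left; origin under its centre.
Not all that is in view belongs to the job. There is more than one size of the grey_channel; the one meant has the size given above.

How it is judged:
At the end, for the whole second after the job is handed in: Grey in the corner and yellow on the back stop beside it, each gap under 6 mm; red facing them, leg ends within 6 mm of their webs, one leg in each mouth, astride their two neighbouring legs; all square to the board within 0.1 rad, upright on its floor, at rest (x of each of grey_channel, yellow_channel in the frame of board above 0.079 m and y of grey_channel in the frame of board above 0.107 m and y of yellow_channel in the frame of grey_channel between -0.06 and -0.048 m and x of red_channel in the frame of board above 0.073 m and y of red_channel in the frame of grey_channel between -0.046 and -0.008 m and angle between the y axis of each of grey_channel, yellow_channel, red_channel and the y axis of board, either way round below 0.1 rad and angle between each of grey_channel, yellow_channel, red_channel's own z axis and vertical below 0.1 rad and z of each of grey_channel, yellow_channel, red_channel in the frame of board below 0.012 m and linear speed of each of grey_channel, yellow_channel, red_channel below 0.02 m/s); the robot touches nothing.
It fails at once if a channel is lifted more than 15 mm off the board (z of any of grey_channel, yellow_channel, red_channel in the frame of board above 0.021 m).
It fails at once if a channel is tipped by more than 0.5 rad (angle between any of grey_channel, yellow_channel, red_channel's own z axis and vertical above 0.5 rad).
It fails at once if a bystander is moved by more than 30 mm (distance of any of can, morse_key, mouse, meter, wrench, microphone from where it was at the start of the episode above 0.03 m).
It also fails if it takes over 72 s, if anything falls off the work surface, if the arm or the gripper's body presses on something with over 40 N, if the wrist force passes 120 N, or if a joint passes its speed limit or range.

### The arm

A 7-joint arm with a two-finger parallel gripper is mounted at the origin on the work surface. World frame = base frame: x ahead of the robot, y to its left, z up, the work surface at z = 0. Lengths are in m, angles in rad, forces in N, time in s.
With the tool pointing down it reaches from about 0.4 to 0.85 m from the base axis. Payload 10.4 kg.
Tool frame: the origin (TCP) lies midway between the tips of the shut fingers; the grasp point (between the pads) lies 19 mm behind it (manip.pinch_z is the distance from the TCP to the grasp point, in m); y points along the fingers, x is the direction in which the jaws open and shut, and the axes are right-handed (so a half turn about y gives the same grasp; the last joint's range is limited). The gripper opens to 85 mm and grips with 20 to 120 N. Pads are 22 mm wide; open, the fingers measure 114 mm over their backs; the gripper's body (76 mm by 85 mm) begins 54 mm behind the grasp point. The pads swing forward as they close: fully open they stand 13 mm farther back than shut.
Start: joints at [-1.321, 0.332, -0.065, 1.46, 0.022, 1.35, -0.088], TCP at [0.168, 0.602, 0.231] pointing down, gripper open.
Joint ranges: [-2.6, 2.6], [-0.5, 2.12], [-1.47, 1.34], [0.16, 2.42], [-1.27, 4.41], [0.06, 2.06], [-2.6, 2.6]. Speed limits (rad/s): [2.22, 2.22, 2.79, 2.79, 3.14, 3.14, 3.14].

### API

Orientations are given as a unit quaternion [x, y, z, w].
In Python, from workcell import manip gives the robot as it stands.
- The arm moves only by the shell command python3 -m pendant 'ROWS' [OPENING] [FORCE]. ROWS is a JSON object of lists of equal length, an entry for each row: "offset": the shift along the tool's x, y, z scaled (see below), a list of three; "turn": the turn, a rotation vector about the tool's x, y, z scaled (see below), a list of three. A call has 1 to 12 rows; each row is the pose to reach, as a shift and turn from the pose measured when the call began, along the tool's axes at that moment; what a row does not reach only later rows make up. The controller multiplies each number of a shift by 200 mm and each number of a turn by 45 degrees. A row lasts 1/8 s, in which the tool goes at most 62.5 mm and 10.7 degrees, less where a joint would pass 70% of its speed; a pose out of reach is approached as far as the arm can. A call with a number of a shift or a turn outside -1 to 1 is refused whole. A call with a gripper value outside its range is refused whole. OPENING is the opening in per cent of the stroke, from 0 (shut) to 100 (fully open), set as the call begins (- or left out, the last holds). The fingers move at their own pace and stop on an object; FORCE is the grip in N (left out, the last holds). Time passes only in rows, so rows that repeat a pose let the fingers close. It gives the time, the measured TCP pose, the force and the opening at its end, in the units of the state.
- manip.get_obs(): the state, without advancing time (a new reading comes with each control period).
- manip.camera(name): name is "side" or "top" or "wrist"; returns (picture, depth): 420x560x3 uint8, red, green, blue; 420x560 float32, m along the optical axis (not along the pixel's ray), 0 where there is no reading.
- manip.camera_model(name): a dict with "intrinsics" (3x3 intrinsics, pixels), "R" (3x3) and "t" (3): a world point X has camera coordinates R X + t; the wrist camera has in their place "tool_from_camera" (4x4, takes a point from camera to tool coordinates, whose origin is the TCP and whose axes are the tool frame's). Camera axes: x right, y down, z forward; pixel columns grow to the right and rows downward; lengths in m; the calibration is good to about 2 mm. A picture is of the moment at which its call begins: read the wrist's pose just before it. camera_model takes no time and is no camera call.
- manip.hand_in(): hands the job in, once; it reports no verdict.
The state is a dict: "clock": time; "joint_pos": joint angles; "joint_velocities": joint speeds; "tau": joint torques, N m; "position": TCP position; "ee_rot": TCP orientation; "ft_force": force on the tool from outside, world axes, zero at the start; "torque": the same for the moment, N m; "grip_width": opening from 0.0 (shut) to 1.0 (fully open).
Only numpy, scipy, OpenCV 4.12 (cv2) and the standard library are available. Lean on these libraries where they do the work, as an engineer would, in place of code of your own. Each camera call takes 0.05 s, during which the arm holds its last target. There are 200 camera calls.

## Working session

There is one attempt and no reset: what is moved stays moved. The work goes in short steps, Python scripts to look and compute and a shell command to move; the robot and the scene stay as the last step left them, time stands still between calls to the robot, and variables do not carry over. Pictures are saved under pics/ and viewed, about 8 in all and at most 12, crops included, and the job is handed in when it is done.

```bash
mkdir -p pics; ls; python3 - <<'E'
from workcell import manip
import cv2,numpy as np
o=manip.get_obs();print(o)
for n in("top","side"):
    p,d=manip.camera(n);cv2.imwrite(f"pics/{n}0.png",p[:,:,::-1]);np.savez(f"{n}0.npz",p=p,d=d)
    m=manip.camera_model(n);print(n,m)
print(manip.camera_model("wrist"))
E
```

```text
pics
{'clock': 0.0, 'joint_pos': array([-1.32057321,  0.33286001, -0.06470323,  1.46095225,  0.02156411,
        1.3498803 , -0.08846515]), 'joint_velocities': array([-0.00089856,  0.00072004, -0.00022444, -0.00089483,  0.00063872,
       -0.00132105,  0.00038435]), 'tau': array([-2.01413379e-03, -6.25456738e+01,  4.78247472e-02, -3.91601408e+01,
        1.60749361e-02,  9.98241798e-03, -1.69779429e-05]), 'position': array([0.16829757, 0.60152501, 0.23051811]), 'ee_rot': array([ 0.56364722,  0.42698527, -0.42776485, -0.56302986]), 'ft_force': array([ 0.48559516, -0.59405042,  0.27139693]), 'torque': array([ 0.0601229 , -0.04782739,  0.0152857 ]), 'grip_width': 0.9978428038182334}
top {'intrinsics': array([[407.02003325,   0.        , 276.70491446],
       [  0.        , 407.02003325, 203.4204604 ],
       [  0.        ,   0.        ,   1.        ]]), 'R': array([[ 0.01511423, -0.99960905, -0.02352265],
       [-0.99583511, -0.0129334 , -0.09025051],
       [ 0.089911  ,  0.02478875, -0.99564127]]), 't': array([0.02751712, 0.56321206, 0.97544008])}
side {'intrinsics': array([[473.4460
[... 174 characters left out ...]
74, -0.00911612],
       [-0.42756228, -0.57732083, -0.69562286],
       [ 0.40377148,  0.56651819, -0.71834931]]), 't': array([-0.46786713,  0.29542558,  0.97419034])}
{'intrinsics': array([[363.77325083,   0.        , 282.44909498],
       [  0.        , 363.77325083, 208.91777624],
       [  0.        ,   0.        ,   1.        ]]), 'tool_from_camera': array([[ 9.99999712e-01,  6.66860715e-04, -3.62561898e-04,
        -8.21196216e-04],
       [ 5.34196061e-04, -2.78958785e-01,  9.60302927e-01,
        -1.42698771e-01],
       [ 5.39248470e-04, -9.60302844e-01, -2.78959061e-01,
         7.16244765e-02],
       [ 0.00000000e+00,  0.00000000e+00,  0.00000000e+00,
         1.00000000e+00]])}
```

View pics/top0.png

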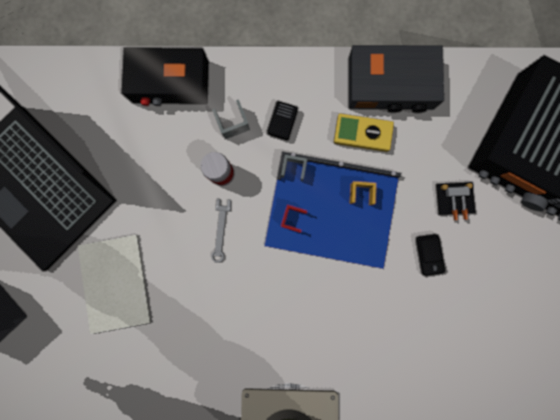

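The top view shows the board centred near (333,210) with the back stop at the upper edge. Yellow is at (363,192) and red at (294,217). There are two grey channels: (293,165), in the corner of the stops on the board, and a bigger one at (232,120), off the board. The one in the corner fits the description; I'll confirm it in a crop and measure.

```bash
cat > h.py <<'E'
from workcell import manip
import cv2,numpy as np
from scipy.spatial.transform import Rotation as Ro
def cam(n,o=None):
    m=manip.camera_model(n);K=m["intrinsics"]
    if n=="wrist":
        T=m["tool_from_camera"];Rt=Ro.from_quat(o["ee_rot"]).as_matrix()
        Rc=Rt@T[:3,:3];c=Rt@T[:3,3]+o["position"]
    else:
        Rc=m["R"].T;c=-Rc@m["t"]
    return K,Rc,c
def ray(uv,z,C):
    K,Rc,c=C;uv=np.atleast_2d(uv).astype(float)
    d=(Rc@np.linalg.inv(K)@np.c_[uv,np.ones(len(uv))].T).T
    return c+d*((z-c[2])/d[:,2])[:,None]
def blobs(p,lo,hi,amin=60):
    h=cv2.cvtColor(p,cv2.COLOR_RGB2HSV)
    m=cv2.inRange(h,np.array(lo),np.array(hi))
    cs,_=cv2.findContours(m,cv2.RETR_EXTERNAL,cv2.CHAIN_APPROX_NONE)
    return m,sorted([c for c in cs if cv2.contourArea(c)>amin],key=cv2.contourArea,reverse=True)
E
python3 - <<'E'
from h import *
p=np.load("top0.npz")["p"];d=np.load("top0.npz")["d"];C=cam("top")
m,b=blobs(p,(105,120,40),(128,255,255))
q=cv2.boxPoints(cv2.minAreaRect(b[0]));print("board",q,ray(q,.006,C).round(3))
for nm,lo,hi in(("yel",(15,120,60),(35,255,255)),("red",(170,120,60),(180,255,255)),("red2",(0,120,60),(8,255,255))):
    m,b=blobs(p,lo,hi,20)
    for c in b:
        q=cv2.minAreaRect(c);print(nm,np.round(q[0]),q[1],ray(q[0],.05,C).round(3))
K,Rc,c=C
for uv in((293,158),(303,165),(364,186),(240,130),(293,228)): 
    z=d[uv[1],uv[0]]; print(uv,(Rc@(np.linalg.inv(K)@[uv[0],uv[1],1]*z)+c).round(3))
g=p[85:280,200:420];cv2.imwrite("pics/crop0.png",cv2.resize(g,None,fx=3.5,fy=3,interpolation=cv2.INTER_CUBIC)[:590,:790,::-1])
E
```

```text
board [[264.55365 245.34355]
 [281.81403 154.72649]
 [399.91028 177.22102]
 [382.6499  267.83807]] [[ 0.459  0.065  0.006]
 [ 0.689  0.025  0.006]
 [ 0.634 -0.272  0.006]
 [ 0.409 -0.227  0.006]]
yel [364. 132.] (56.4132194519043, 30.259382247924805) [[ 0.737 -0.173  0.05 ]]
yel [363. 193.] (24.581462860107422, 21.176597595214844) [[ 0.589 -0.171  0.05 ]]
yel [444. 186.] (4.949747085571289, 5.656853675842285) [[ 0.607 -0.364  0.05 ]]
red [293. 218.] (19.827003479003906, 22.317354202270508) [[ 0.525 -0.006  0.05 ]]
red2 [144. 102.] (7.0, 8.0) [[0.81  0.367 0.05 ]]
(293, 158) [ 0.671 -0.003  0.054]
(303, 165) [ 0.655 -0.027  0.051]
(364, 186) [ 0.609 -0.179  0.023]
(240, 130) [0.747 0.13  0.025]
(293, 228) [ 0.502 -0.005  0.05 ]
```

View pics/crop0.png

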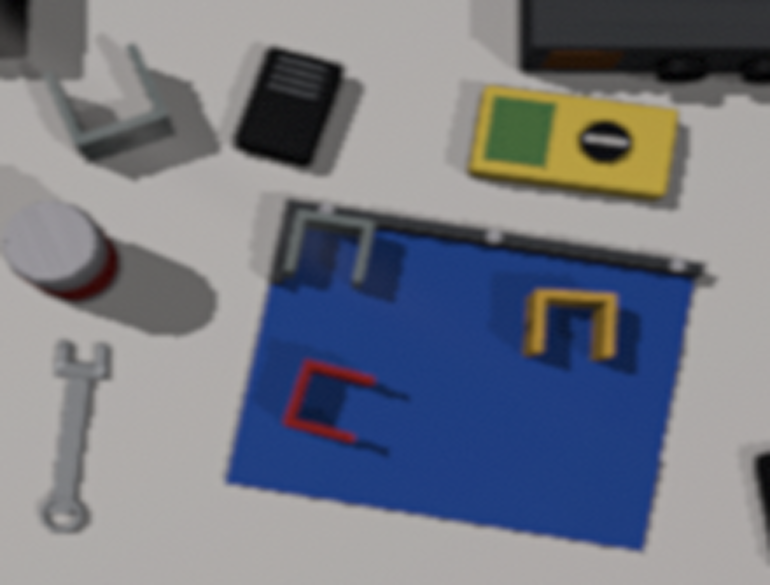

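The crop confirms it: the U against the stops at crop (330,240) has channel size and sits on the board. The other, at (110,100), is bigger and lies off the board. I'll go above the board for a closer wrist look.

```bash
cat > go.py <<'E'
# usage: go.py x y z yaw(deg of tool x in world, tool y down): prints shift and turn in move units
import sys
from h import *
o=manip.get_obs();R=Ro.from_quat(o["ee_rot"]);x,y,z,a=map(float,sys.argv[1:5]);a=np.radians(a)
X=np.array([np.cos(a),np.sin(a),0]);Y=np.array([0,0,-1.]);T=Ro.from_matrix(np.c_[X,Y,np.cross(X,Y)])
r=R.as_matrix();print("now",o["clock"],o["position"].round(4),"yaw",np.degrees(np.arctan2(r[1,0],r[0,0])).round(1),"axes",r.round(2).tolist(),"j",o["joint_pos"].round(2),"F",o["ft_force"].round(1),"grip",round(o["grip_width"],3))
print("offset",(R.inv().apply(np.array([x,y,z])-o["position"])/.2).round(4),"turn",((R.inv()*T).as_rotvec()/np.radians(45)).round(4))
E
python3 go.py .53 -.1 .26 79; python3 go.py .168 .602 .23 79
```

```text
now 0.1 [0.1683 0.6016 0.2306] yaw 74.4 axes [[0.27, -0.0, -0.96], [0.96, -0.0, 0.27], [-0.0, -1.0, -0.0]] j [-1.32  0.33 -0.06  1.46  0.02  1.35 -0.09] F [ 0.2 -0.1 -0.1] grip 1.004
offset [-2.8911 -0.1433 -2.6867] turn [-0.     -0.1029 -0.0016]
now 0.1 [0.1683 0.6016 0.2306] yaw 74.4 axes [[0.27, -0.0, -0.96], [0.96, -0.0, 0.27], [-0.0, -1.0, -0.0]] j [-1.32  0.33 -0.06  1.46  0.02  1.35 -0.09] F [ 0.2 -0.1 -0.1] grip 1.004
offset [0.0017 0.0031 0.0019] turn [-0.     -0.1029 -0.0016]
```

```bash
python3 -m pendant '{"offset":[[-0.96,-0.14,-0.9],[-0.96,-0.14,-0.9],[-0.96,-0.14,-0.9],[-0.96,-0.14,-0.9],[-0.96,-0.14,-0.9]],"turn":[[0,-0.1,0],[0,-0.1,0],[0,-0.1,0],[0,-0.1,0],[0,-0.1,0]]}' 100 && python3 go.py .53 -.1 .26 79
```

```text
clock: 0.72
position: [0.2922, 0.3648, 0.2594]
ee_rot: [0.548, 0.448, -0.448, -0.547]
ft_force: [0.1, 0.5, 0.1]
grip_width: 1.0
now 0.725 [0.2922 0.3648 0.2594] yaw 78.6 axes [[0.2, 0.0, -0.98], [0.98, -0.0, 0.2], [-0.0, -1.0, -0.0]] j [-1.06 -0.03  0.06  1.82  0.    1.36  0.38] F [0.1 0.5 0.1] grip 1.0
offset [-2.0423e+00 -6.0000e-04 -1.6263e+00] turn [ 0.0007 -0.0097 -0.001 ]
```

```bash
python3 -m pendant '{"offset":[[-1,0,-0.8],[-1,0,-0.8],[-1,0,-0.8],[-1,0,-0.8],[-1,0,-0.8]],"turn":[[0,0,0],[0,0,0],[0,0,0],[0,0,0],[0,0,0]]}' && python3 -m pendant '{"offset":[[-1,0,-0.8],[-1,0,-0.8],[-1,0,-0.8],[-1,0,-0.8],[-1,0,-0.8],[-1,0,-0.8]],"turn":[[0,0,0],[0,0,0],[0,0,0],[0,0,0],[0,0,0],[0,0,0]]}' && python3 go.py .53 -.1 .26 79; python3 - <<'E'
from h import *
o=manip.get_obs();p,d=manip.camera("wrist");cv2.imwrite("pics/w1.png",p[:,:,::-1]);np.savez("w1.npz",p=p,d=d,pos=o["position"],q=o["ee_rot"])
E
```

```text
clock: 1.35
position: [0.4106, 0.134, 0.2596]
ee_rot: [0.549, 0.446, -0.446, -0.548]
ft_force: [-0.1, 0.5, -0.3]
grip_width: 1.004
clock: 2.1
position: [0.5267, -0.0933, 0.2593]
ee_rot: [0.549, 0.446, -0.447, -0.548]
ft_force: [-0.2, 0.5, -0.2]
grip_width: 0.998
now 2.1 [ 0.5267 -0.0933  0.2593] yaw 78.3 axes [[0.2, -0.0, -0.98], [0.98, -0.0, 0.2], [-0.0, -1.0, 0.0]] j [-0.56  0.12  0.71  1.69 -0.08  1.36  1.53] F [-0.2  0.5 -0.2] grip 0.998
offset [-0.0293 -0.0035 -0.023 ] turn [-0.0006 -0.0161 -0.0016]
```

View pics/w1.png

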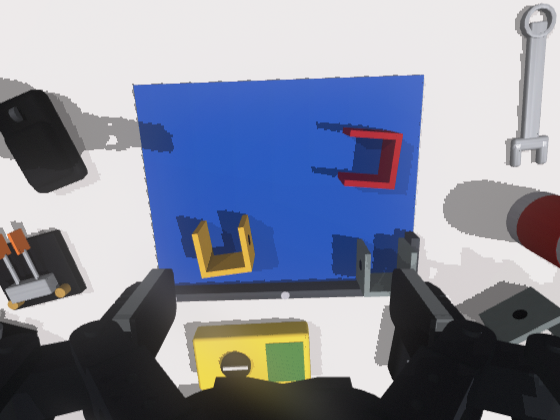

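The wrist view shows yellow at (225,250), red at (375,158), grey in the corner at (388,265), and the board clear of anything else. I'll measure the tops from depth.

```bash
cat > meas.py <<'E'
from h import *
def grab(tag):
    o=manip.get_obs();p,d=manip.camera("wrist");cv2.imwrite(f"pics/{tag}.png",p[:,:,::-1])
    np.savez(f"{tag}.npz",p=p,d=d,pos=o["position"],q=o["ee_rot"]);return tag
def load(tag):
    f=np.load(tag+".npz");o=dict(position=f["pos"],ee_rot=f["q"]);C=cam("wrist",o);p,d=f["p"],f["d"]
    K,Rc,c=C;v,u=np.mgrid[:420,:560]
    P=np.einsum("ij,hwj->hwi",Rc@np.linalg.inv(K),np.dstack([u,v,np.ones_like(u)]))*d[...,None]+c
    return p,d,P,C
RANGES=dict(yellow=[((12,110,40),(35,255,255))],red=[((170,120,40),(180,255,255)),((0,120,40),(7,255,255))],grey=[((0,0,30),(180,90,255))])
def tops(p,d,P,center,names=("yellow","red","grey"),near=.28):
    h=cv2.cvtColor(p,cv2.COLOR_RGB2HSV);out={}
    for n in names:
        m=sum(cv2.inRange(h,np.array(a),np.array(b)) for a,b in RANGES[n])>0
        m&=(d>0)&(P[...,2]>.046)&(P[...,2]<.058)&(np.hypot(P[...,0]-center[n][0],P[...,1]-center[n][1])<.05)
        X=P[m][:,:2]
        r=cv2.minAreaRect((X*1000).astype(np.float32));cc,(w,hh),a=r
        # mouth: mean of U top material leans to the web
        out[n]=(np.array(cc)/1000,(w,hh),a,X.mean(0)-np.array(cc)/1000,len(X))
        print(n,"c",np.round(cc,1),"wh",round(w,1),round(hh,1),"a",round(a,1),"web dir",np.round(out[n][3]*1000,1),"n",len(X),"z",P[m][:,2].mean().round(4))
    return out
E
python3 - <<'E'
from meas import *
p,d,P,C=load("w1")
m,b=blobs(p,(105,120,40),(128,255,255),3000)
c=max(b,key=cv2.contourArea);X=ray(c[:,0],.006,C)[:,:2]
r=cv2.minAreaRect((X*1000).astype(np.float32));print("boardblue",r);
print(ray(np.array([[135,84],[423,75]]),.006,C))
tops(p,d,P,dict(yellow=(.59,-.171),red=(.525,-.006),grey=(.65,-.01)))
E
```

```text
boardblue ((545.704833984375, -99.73622131347656), (298.97796630859375, 229.94932556152344), 80.20487976074219)
[[ 0.40659892 -0.22510751  0.006     ]
 [ 0.45806274  0.06647702  0.006     ]]
yellow c [ 589.3 -172. ] wh 54.4 50.6 a 87.0 web dir [ 5.6 -0.4] n 905 z 0.0506
red c [524.9  -5.3] wh 50.1 54.1 a 74.3 web dir [1.3 6.8] n 1013 z 0.0507
grey c [649.7  -4.1] wh 54.7 51.5 a 79.9 web dir [-0.6 -9.8] n 579 z 0.0506
```

```bash
python3 go.py .584 -.1958 .11 87
```

```text
now 2.15 [ 0.5265 -0.0924  0.2594] yaw 78.4 axes [[0.2, -0.0, -0.98], [0.98, -0.0, 0.2], [-0.0, -1.0, 0.0]] j [-0.56  0.12  0.71  1.69 -0.08  1.36  1.53] F [ 0.1 -0.  -0.4] grip 1.003
offset [-0.4479  0.747  -0.3863] turn [-0.0007 -0.1918 -0.0007]
```

```bash
python3 -m pendant '{"offset":[[-0.448,0.747,-0.386],[-0.448,0.747,-0.386],[-0.448,0.747,-0.386],[-0.448,0.747,-0.386],[-0.448,0.747,-0.386]],"turn":[[0,-0.192,0],[0,-0.192,0],[0,-0.192,0],[0,-0.192,0],[0,-0.192,0]]}' 35 40 && python3 - <<'E'
from meas import *
grab("w2");p,d,P,C=load("w2");tops(p,d,P,dict(yellow=(.59,-.171)),("yellow",))
E
python3 go.py .584 -.1958 .016 87
```

```text
clock: 2.78
position: [0.5844, -0.1937, 0.1104]
ee_rot: [-0.512, -0.487, 0.487, 0.513]
ft_force: [0.7, -0.2, 1.0]
grip_width: 0.35
yellow c [ 589.3 -171.7] wh 53.9 50.7 a 86.5 web dir [ 3.1 -0.4] n 2211 z 0.0507
now 2.825 [ 0.5849 -0.1937  0.1114] yaw 87.1 axes [[0.05, 0.0, -1.0], [1.0, 0.0, 0.05], [0.0, -1.0, -0.0]] j [-0.29  0.48  0.7   1.66 -0.33  1.13  2.02] F [-1.  -0.4  0.7] grip 0.352
offset [-0.011   0.4771  0.0046] turn [0.0018 0.0031 0.001 ]
```

View pics/w2.png

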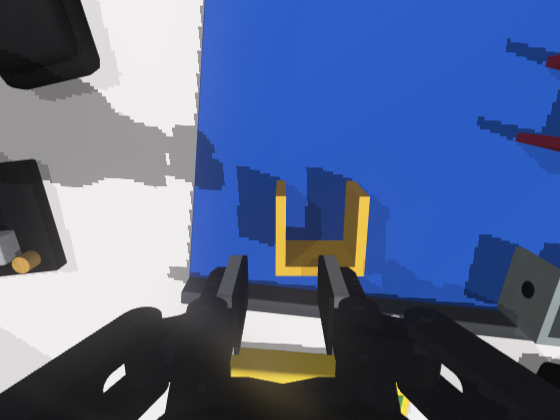

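Yellow is confirmed at (0.589,-0.172), with its left leg at pixel (281,225) between the fingers' projected paths. Going down and pinching that leg.

```bash
python3 -m pendant '{"offset":[[-0.011,0.2,0.005],[-0.011,0.4,0.005],[-0.011,0.477,0.005],[-0.011,0.477,0.005]],"turn":[[0,0,0],[0,0,0],[0,0,0],[0,0,0]]}' 35 && python3 -m pendant '{"offset":[[0,0,0],[0,0,0],[0,0,0],[0,0,0],[0,0,0],[0,0,0]],"turn":[[0,0,0],[0,0,0],[0,0,0],[0,0,0],[0,0,0],[0,0,0]]}' 0 40; python3 - <<'E'
from meas import *
grab("w3");p,d,P,C=load("w3");r=tops(p,d,P,dict(yellow=(.59,-.171)),("yellow",))
E
python3 go.py .584 -.1958 .016 80
```

```text
clock: 3.32
position: [0.5844, -0.1948, 0.0169]
ee_rot: [0.512, 0.489, -0.487, -0.512]
ft_force: [-0.3, -0.6, 1.0]
grip_width: 0.352
clock: 4.08
position: [0.5858, -0.1948, 0.019]
ee_rot: [0.513, 0.489, -0.486, -0.511]
ft_force: [-1.3, 1.2, 9.2]
grip_width: 0.061
yellow c [ 588.9 -171.4] wh 54.3 50.7 a 87.3 web dir [-4.6 -2.7] n 4150 z 0.0507
now 4.125 [ 0.5858 -0.1949  0.0191] yaw 87.2 axes [[0.05, 0.01, -1.0], [1.0, 0.0, 0.05], [0.0, -1.0, -0.01]] j [-0.24  0.59  0.64  1.72 -0.42  0.97  2.08] F [-0.8  1.8  8.3] grip 0.063
offset [-0.0052  0.0152  0.0088] turn [0.0064 0.1605 0.0025]
```

```bash
python3 go.py .632 -.0876 .0191 80.1
```

```text
now 4.125 [ 0.5858 -0.1949  0.0191] yaw 87.2 axes [[0.05, 0.01, -1.0], [1.0, 0.0, 0.05], [0.0, -1.0, -0.01]] j [-0.24  0.59  0.64  1.72 -0.42  0.97  2.08] F [-0.8  1.8  8.3] grip 0.063
offset [ 0.5468  0.0017 -0.2047] turn [0.0064 0.1583 0.0025]
```

```bash
python3 -m pendant '{"offset":[[0.05,0,-0.02],[0.1,0,-0.04],[0.16,0,-0.06],[0.22,0,-0.08],[0.28,0,-0.1],[0.34,0,-0.125],[0.4,0,-0.15],[0.45,0,-0.17],[0.5,0,-0.19],[0.547,0,-0.205],[0.547,0,-0.205],[0.547,0,-0.205]],"turn":[[0.003,0.02,0],[0.006,0.04,0],[0.006,0.06,0],[0.006,0.08,0],[0.006,0.1,0],[0.006,0.12,0],[0.006,0.14,0],[0.006,0.158,0],[0.006,0.158,0],[0.006,0.158,0],[0.006,0.158,0],[0.006,0.158,0]]}'; python3 - <<'E'
from meas import *
grab("w4");p,d,P,C=load("w4");r=tops(p,d,P,dict(yellow=(.64,-.059),grey=(.65,-.004)))if 0 else tops(p,d,P,dict(yellow=(.64,-.065)),("yellow",))
E
python3 go.py .6386 -.0796 .0191 80.1
```

```text
clock: 5.62
position: [0.6318, -0.0881, 0.0195]
ee_rot: [-0.541, -0.455, 0.454, 0.542]
ft_force: [0.5, 0.8, -2.3]
grip_width: 0.064
yellow c [638.  -65.3] wh 54.5 50.9 a 80.1 web dir [-5. -2.] n 4186 z 0.051
now 5.675 [ 0.6318 -0.0883  0.0195] yaw 80.1 axes [[0.17, 0.0, -0.99], [0.99, 0.0, 0.17], [0.0, -1.0, -0.0]] j [-0.42  0.64  0.65  1.66 -0.44  1.    1.78] F [-0.1 -0.5 -1. ] grip 0.06
offset [ 0.0486  0.0019 -0.026 ] turn [ 0.0002 -0.0007  0.0021]
```

View pics/w4.png

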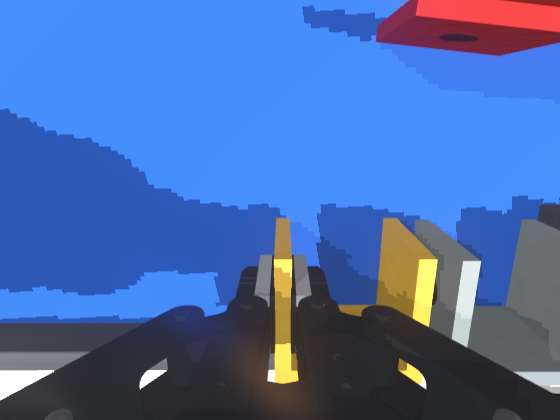

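Yellow is held square at (280,300). Grey's leg at (470,300) is a small gap away. Now I push towards the back stop and then sideways, watching the force.

```bash
python3 -m pendant '{"offset":[[0,0,-0.01],[0,0,-0.02],[0,0,-0.03],[0,0,-0.035],[0,0,-0.035]],"turn":[[0,0,0],[0,0,0],[0,0,0],[0,0,0],[0,0,0]]}'; python3 -m pendant '{"offset":[[0.01,0,0],[0.02,0,0],[0.03,0,0],[0.04,0,0],[0.045,0,0],[0.05,0,0],[0.05,0,0]],"turn":[[0,0,0],[0,0,0],[0,0,0],[0,0,0],[0,0,0],[0,0,0],[0,0,0]]}'; python3 go.py .6386 -.0796 .0191 80.1;  python3 - <<'E'
from meas import *
grab("w5");p,d,P,C=load("w5");r=tops(p,d,P,dict(yellow=(.645,-.055)),("yellow",))
E
```

```text
clock: 6.3
position: [0.6355, -0.0895, 0.0193]
ee_rot: [-0.539, -0.454, 0.456, 0.544]
ft_force: [-18.1, 3.7, 14.3]
grip_width: 0.064
clock: 7.18
position: [0.6368, -0.0812, 0.0194]
ee_rot: [-0.54, -0.453, 0.456, 0.544]
ft_force: [-5.4, -3.8, 2.5]
grip_width: 0.063
now 7.175 [ 0.6368 -0.0812  0.0194] yaw 80.0 axes [[0.17, -0.01, -0.98], [0.98, 0.0, 0.17], [0.0, -1.0, 0.01]] j [-0.42  0.65  0.65  1.64 -0.44  1.01  1.77] F [-5.4 -3.8  2.5] grip 0.063
offset [ 0.0094  0.0016 -0.0077] turn [-0.0097 -0.0028  0.0007]
yellow c [643.4 -58. ] wh 55.4 50.8 a 79.9 web dir [-5.3 -2.1] n 4207 z 0.0509
```

```bash
python3 -m pendant '{"offset":[[0.01,0,-0.01],[0.02,0,-0.01],[0.02,0,-0.01],[0.02,0,-0.01]],"turn":[[0,0,0],[0,0,0],[0,0,0],[0,0,0]]}'; python3 -m pendant '{"offset":[[0.01,0,-0.01],[0.02,0,-0.01],[0.03,0,-0.01],[0.03,0,-0.01]],"turn":[[0,0,0],[0,0,0],[0,0,0],[0,0,0]]}'; python3 go.py .6386 -.0796 .0191 80.1;  python3 - <<'E'
from meas import *
grab("w5");p,d,P,C=load("w5");r=tops(p,d,P,dict(yellow=(.645,-.055)),("yellow",))
E
```

```text
clock: 7.72
position: [0.6368, -0.0811, 0.0195]
ee_rot: [-0.54, -0.45, 0.457, 0.545]
ft_force: [-15.9, -7.8, 10.1]
grip_width: 0.067
clock: 8.22
position: [0.6367, -0.0808, 0.0198]
ee_rot: [-0.541, -0.447, 0.458, 0.546]
ft_force: [-17.7, -12.4, 11.6]
grip_width: 0.061
now 8.225 [ 0.6367 -0.0808  0.0198] yaw 79.6 axes [[0.18, -0.02, -0.98], [0.98, -0.01, 0.18], [-0.01, -1.0, 0.02]] j [-0.43  0.66  0.65  1.63 -0.44  1.03  1.75] F [-17.7 -12.4  11.6] grip 0.061
offset [ 0.0076  0.0031 -0.0081] turn [-0.0207 -0.0116 -0.0106]
yellow c [643.6 -57.9] wh 55.0 50.7 a 79.9 web dir [-5.2 -1.7] n 4245 z 0.0512
```

Both contacts are felt (18 N on the back stop, 12 N on grey). Release and rise.

```bash
python3 -m pendant '{"offset":[[0,0,0],[0,0,0],[0,0,0],[0,-0.1,0],[0,-0.3,0],[0,-0.6,0],[0,-0.9,0],[0,-0.95,0],[0,-0.95,0]],"turn":[[0,0,0],[0,0,0],[0,0,0],[0,0,0],[0,0,0],[0,0,0],[0,0,0],[0,0,0],[0,0,0]]}' 35; python3 - <<'E'
from meas import *
grab("w6");p,d,P,C=load("w6");r=tops(p,d,P,dict(yellow=(.645,-.055),red=(.525,-.006)),("yellow","red"))
E
python3 go.py .5309 .0159 .2 80
```

```text
clock: 9.4
position: [0.6404, -0.0797, 0.211]
ee_rot: [-0.541, -0.447, 0.458, 0.545]
ft_force: [-0.0, 0.4, -1.2]
grip_width: 0.347
yellow c [642.5 -57.7] wh 54.1 50.3 a 79.6 web dir [ 6.3 -0.9] n 1243 z 0.0509
red c [526.8  -5.8] wh 50.1 50.5 a 74.4 web dir [8.4 8.7] n 1254 z 0.0505
now 9.45 [ 0.6398 -0.0795  0.2095] yaw 79.6 axes [[0.18, -0.02, -0.98], [0.98, -0.0, 0.18], [-0.01, -1.0, 0.02]] j [-0.49  0.48  0.75  1.45 -0.32  1.36  1.67] F [ 0.3 -0.6 -0.3] grip 0.352
offset [0.3711 0.0548 0.621 ] turn [-0.021  -0.0091 -0.0101]
```

```bash
python3 -m pendant '{"offset":[[0.37,0.05,0.62],[0.37,0.05,0.62],[0.37,0.05,0.62],[0.37,0.05,0.62],[0.37,0.05,0.62]],"turn":[[-0.02,0.2,-0.01],[-0.02,0.42,-0.01],[-0.02,0.65,-0.01],[-0.02,0.88,-0.01],[-0.02,1,-0.01]]}'
python3 -m pendant '{"offset":[[0,0,0],[0,0,0],[0,0,0],[0,0,0],[0,0,0]],"turn":[[0,0.23,0],[0,0.46,0],[0,0.69,0],[0,0.92,0],[0,1,0]]}'
python3 -m pendant '{"offset":[[0,0,0],[0,0,0],[0,0,0],[0,0,0],[0,0,0]],"turn":[[0,0.23,0],[0,0.46,0],[0,0.69,0],[0,0.92,0],[0,1,0]]}'; python3 go.py .5309 .0159 .2 -105.7
```

```text
clock: 10.07
position: [0.5299, 0.0163, 0.1996]
ee_rot: [0.678, 0.207, -0.211, -0.673]
ft_force: [0.1, 0.6, 0.1]
grip_width: 0.35
clock: 10.7
position: [0.529, 0.0164, 0.1982]
ee_rot: [0.707, -0.068, 0.065, -0.701]
ft_force: [0.4, 0.8, -0.3]
grip_width: 0.35
clock: 11.32
position: [0.528, 0.0165, 0.1969]
ee_rot: [0.629, -0.333, 0.331, -0.62]
ft_force: [-0.5, -0.3, -1.3]
grip_width: 0.346
now 11.325 [0.528  0.0165 0.1969] yaw -56.0 axes [[0.56, -0.01, 0.83], [-0.83, -0.01, 0.56], [0.0, -1.0, -0.01]] j [-1.13  0.27  1.18  1.8  -0.25  1.25 -0.86] F [-0.5 -0.3 -1.3] grip 0.346
offset [ 0.0107 -0.0158  0.01  ] turn [0.012  1.1043 0.0108]
```

```bash
python3 -m pendant '{"offset":[[0,0,0],[0,0,0],[0,0,0]],"turn":[[0,0.23,0],[0,0.46,0],[0,0.5,0]]}';python3 go.py .5309 .0159 .11 -105.7
```

```text
clock: 11.7
position: [0.5273, 0.0166, 0.1958]
ee_rot: [0.553, -0.448, 0.447, -0.542]
ft_force: [-0.1, -0.7, -0.2]
grip_width: 0.355
now 11.7 [0.5273 0.0166 0.1958] yaw -78.5 axes [[0.2, -0.01, 0.98], [-0.98, -0.01, 0.2], [0.01, -1.0, -0.01]] j [-1.18  0.31  1.26  1.8  -0.3   1.26 -1.21] F [-0.1 -0.7 -0.2] grip 0.355
offset [0.0034 0.4287 0.0221] turn [0.0118 0.6039 0.0143]
```

Joint 3 nears its limit this way, so I'll grip red across its two legs instead (tool yaw -15.7°, later turned to 80°).

```bash
python3 -m pendant '{"offset":[[0,0,0],[0,0,0],[0,0,0],[0,0,0],[0,0,0]],"turn":[[0,-0.23,0],[0,-0.46,0],[0,-0.69,0],[0,-0.92,0],[0,-1,0]]}' 100
python3 go.py .5271 .0024 .11 -15.7
```

```text
clock: 12.32
position: [0.5268, 0.0166, 0.1952]
ee_rot: [0.683, -0.204, 0.199, -0.673]
ft_force: [-0.4, -0.5, 1.0]
grip_width: 1.002
now 12.325 [0.5268 0.0166 0.1952] yaw -33.1 axes [[0.84, -0.01, 0.55], [-0.55, -0.01, 0.84], [-0.0, -1.0, -0.01]] j [-1.06  0.23  1.07  1.8  -0.2   1.24 -0.51] F [-0.4 -0.5  1. ] grip 1.002
offset [ 0.0411  0.4268 -0.0521] turn [ 0.0183 -0.3866 -0.0064]
```

```bash
python3 -m pendant '{"offset":[[0.041,0.1,-0.05],[0.041,0.25,-0.05],[0.041,0.427,-0.052],[0.041,0.427,-0.052]],"turn":[[0.018,-0.2,-0.006],[0.018,-0.386,-0.006],[0.018,-0.386,-0.006],[0.018,-0.386,-0.006]]}' 100
python3 - <<'E'
from meas import *
grab("w7");p,d,P,C=load("w7");r=tops(p,d,P,dict(red=(.525,-.006)),("red",))
E
python3 go.py .5271 .0024 .016 -15.7
```

```text
clock: 12.82
position: [0.525, 0.002, 0.1078]
ee_rot: [0.701, -0.098, 0.094, -0.7]
ft_force: [0.7, 0.3, 0.5]
grip_width: 0.999
red c [525.4  -5.2] wh 51.1 54.0 a 74.2 web dir [2.7 8.5] n 2671 z 0.0508
now 12.875 [0.5263 0.002  0.1095] yaw -15.7 axes [[0.96, -0.0, 0.27], [-0.27, -0.0, 0.96], [-0.0, -1.0, -0.0]] j [-0.91  0.33  0.96  1.9  -0.3   1.07 -0.1 ] F [-0.3 -0.1  0. ] grip 0.998
offset [0.0042 0.4677 0.004 ] turn [ 0.0025  0.001  -0.0027]
```

View pics/w7.png

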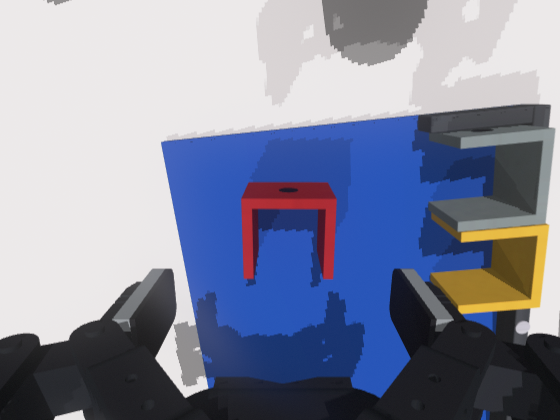

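Yellow and grey sit flush and snug at the right (545,230). Red, at (290,235), is centred between the open fingers. Descend and grip it across the legs.

```bash
python3 -m pendant '{"offset":[[0.004,0.2,0.004],[0.004,0.4,0.004],[0.004,0.467,0.004],[0.004,0.467,0.004]],"turn":[[0,0,0],[0,0,0],[0,0,0],[0,0,0]]}' 100 && python3 -m pendant '{"offset":[[0,0,0],[0,0,0],[0,0,0],[0,0,0],[0,0,0]],"turn":[[0,0,0],[0,0,0],[0,0,0],[0,0,0],[0,0,0]]}' 40 30; python3 - <<'E'
from meas import *
grab("w8");p,d,P,C=load("w8");r=tops(p,d,P,dict(red=(.525,-.006)),("red",))
E
python3 go.py .5271 .0024 .016 80
```

```text
clock: 13.38
position: [0.5275, 0.0023, 0.017]
ee_rot: [0.701, -0.097, 0.095, -0.7]
ft_force: [0.5, 0.0, 0.1]
grip_width: 1.004
clock: 14.0
position: [0.5286, 0.0026, 0.0185]
ee_rot: [0.701, -0.096, 0.096, -0.7]
ft_force: [-1.0, 0.8, 8.0]
grip_width: 0.625
red c [526.5  -3.3] wh 47.7 55.5 a 74.8 web dir [2.7 9.9] n 7129 z 0.0506
now 14.05 [0.5286 0.0026 0.0185] yaw -15.6 axes [[0.96, -0.0, 0.27], [-0.27, -0.0, 0.96], [0.0, -1.0, -0.0]] j [-0.8   0.48  0.85  1.96 -0.46  0.9   0.01] F [-2.6 -0.1  9. ] grip 0.626
offset [-0.007   0.0124 -0.0029] turn [ 7.0000e-04 -2.1248e+00 -7.0000e-04]
```

```bash
python3 -m pendant '{"offset":[[0,0,0],[0,0,0],[0,0,0],[0,0,0],[0,0,0],[0,0,0],[0,0,0],[0,0,0],[0,0,0]],"turn":[[0,-0.12,0],[0,-0.25,0],[0,-0.38,0],[0,-0.5,0],[0,-0.63,0],[0,-0.75,0],[0,-0.88,0],[0,-1,0],[0,-1,0]]}'
python3 -m pendant '{"offset":[[0,0,0],[0,0,0],[0,0,0],[0,0,0],[0,0,0],[0,0,0],[0,0,0],[0,0,0],[0,0,0]],"turn":[[0,-0.12,0],[0,-0.25,0],[0,-0.38,0],[0,-0.5,0],[0,-0.63,0],[0,-0.75,0],[0,-0.88,0],[0,-1,0],[0,-1,0]]}'
python3 go.py .5821 -.0184 .0185 80.1
```

```text
clock: 15.18
position: [0.5289, 0.0026, 0.0191]
ee_rot: [0.684, 0.179, -0.179, -0.684]
ft_force: [0.4, 0.0, -0.9]
grip_width: 0.631
clock: 16.3
position: [0.5291, 0.0025, 0.0194]
ee_rot: [0.564, 0.427, -0.426, -0.564]
ft_force: [-0.3, -0.0, -0.6]
grip_width: 0.628
now 16.3 [0.5291 0.0025 0.0194] yaw 74.2 axes [[0.27, 0.0, -0.96], [0.96, -0.0, 0.27], [0.0, -1.0, -0.0]] j [-0.53  0.38  0.51  1.95 -0.24  0.87  1.4 ] F [-0.3 -0.  -0.6] grip 0.628
offset [-0.0284  0.005  -0.2834] turn [ 0.0014 -0.1312  0.0003]
```

```bash
python3 -m pendant '{"offset":[[-0.005,0,-0.05],[-0.01,0,-0.1],[-0.015,0,-0.15],[-0.02,0,-0.2],[-0.028,0,-0.25],[-0.028,0,-0.283],[-0.028,0,-0.283]],"turn":[[0,-0.04,0],[0,-0.08,0],[0,-0.131,0],[0,-0.131,0],[0,-0.131,0],[0,-0.131,0],[0,-0.131,0]]}'
python3 - <<'E'
from meas import *
grab("w9");p,d,P,C=load("w9");r=tops(p,d,P,dict(red=(.59,-.018)),("red",))
E
python3 go.py .6165 -.0244 .0185 80.1
```

```text
clock: 17.18
position: [0.5823, -0.0185, 0.0194]
ee_rot: [0.542, 0.455, -0.454, -0.541]
ft_force: [-0.0, 0.3, -0.9]
grip_width: 0.625
red c [586.5 -19.8] wh 55.2 47.9 a 80.7 web dir [-9.9  1.7] n 7551 z 0.0513
now 17.225 [ 0.582  -0.0183  0.0194] yaw 80.1 axes [[0.17, 0.0, -0.98], [0.98, -0.0, 0.17], [0.0, -1.0, -0.0]] j [-0.44  0.48  0.48  1.81 -0.28  0.92  1.56] F [-0.2 -0.1 -0.5] grip 0.627
offset [-0.0003  0.0045 -0.1752] turn [ 0.0011 -0.0009  0.0001]
```

View pics/w9.png

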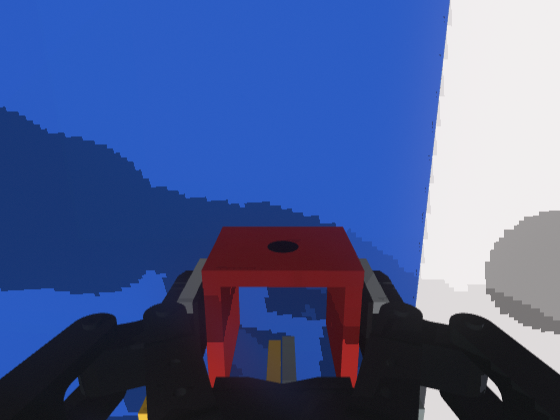

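The two touching legs at (280,360) are centred in red's mouth. Sliding in 38 mm, then release with a small opening and rise.

```bash
python3 -m pendant '{"offset":[[0,0,-0.03],[0,0,-0.06],[0,0,-0.09],[0,0,-0.12],[0,0,-0.15],[0,0,-0.175],[0,0,-0.19],[0,0,-0.19]],"turn":[[0,0,0],[0,0,0],[0,0,0],[0,0,0],[0,0,0],[0,0,0],[0,0,0],[0,0,0]]}'
python3 -m pendant '{"offset":[[0,0,0],[0,0,0],[0,0,0],[0,-0.1,0],[0,-0.3,0],[0,-0.5,0],[0,-0.5,0]],"turn":[[0,0,0],[0,0,0],[0,0,0],[0,0,0],[0,0,0],[0,0,0],[0,0,0]]}' 70
python3 - <<'E'
from meas import *
grab("w10");p,d,P,C=load("w10");r=tops(p,d,P,dict(red=(.62,-.025),yellow=(.643,-.058)),("red","yellow"))
E
python3 go.py .5821 -.0184 .0185 80.1
```

```text
clock: 18.23
position: [0.6195, -0.025, 0.0194]
ee_rot: [0.542, 0.455, -0.455, -0.541]
ft_force: [0.7, -1.1, -1.5]
grip_width: 0.627
clock: 19.1
position: [0.6217, -0.0253, 0.1243]
ee_rot: [0.543, 0.457, -0.452, -0.54]
ft_force: [0.1, 0.4, 0.6]
grip_width: 0.701
red c [625.3 -26.7] wh 54.2 50.5 a 79.8 web dir [-8.   1.4] n 2343 z 0.0508
yellow c [642.3 -58.5] wh 53.9 50.4 a 80.0 web dir [4.9 3.7] n 1779 z 0.0506
now 19.15 [ 0.6206 -0.025   0.1221] yaw 80.0 axes [[0.17, 0.0, -0.98], [0.98, 0.0, 0.17], [0.0, -1.0, -0.0]] j [-0.44  0.43  0.52  1.63 -0.23  1.13  1.54] F [-0.7  0.4 -0.9] grip 0.703
offset [-0.0014  0.5171  0.1978] turn [ 0.006  -0.0011  0.0016]
```

```bash
python3 go.py .576 -.0174 .018 80.1; python3 -m pendant '{"offset":[[0,0,0.22],[0,0,0.22],[0,0,0.22],[0,0.2,0.22],[0,0.4,0.22],[0,0.515,0.22],[0,0.515,0.22],[0,0.515,0.22]],"turn":[[0.006,0,0],[0.006,0,0],[0.006,0,0],[0.006,0,0],[0.006,0,0],[0.006,0,0],[0.006,0,0],[0.006,0,0]]}' 0;python3 go.py .6055 -.0226 .018 80.1
```

```text
now 19.15 [ 0.6206 -0.025   0.1221] yaw 80.0 axes [[0.17, 0.0, -0.98], [0.98, 0.0, 0.17], [0.0, -1.0, -0.0]] j [-0.44  0.43  0.52  1.63 -0.23  1.13  1.54] F [-0.7  0.4 -0.9] grip 0.703
offset [-0.0017  0.5194  0.2287] turn [ 0.006  -0.0011  0.0016]
clock: 20.15
position: [0.5788, -0.0176, 0.0198]
ee_rot: [0.542, 0.455, -0.454, -0.541]
ft_force: [-0.1, 0.1, 0.6]
grip_width: 0.004
now 20.15 [ 0.5788 -0.0176  0.0198] yaw 80.0 axes [[0.17, 0.0, -0.98], [0.98, 0.0, 0.17], [0.0, -1.0, -0.0]] j [-0.44  0.48  0.49  1.82 -0.28  0.91  1.56] F [-0.1  0.1  0.6] grip 0.004
offset [-0.0016  0.0093 -0.136 ] turn [ 0.0016 -0.0013  0.0016]
```

```bash
python3 -m pendant '{"offset":[[0,0,-0.02],[0,0,-0.04],[0,0,-0.06],[0,0,-0.075],[0,0,-0.09],[0,0,-0.105],[0,0,-0.115],[0,0,-0.125],[0,0,-0.125]],"turn":[[0,0,0],[0,0,0],[0,0,0],[0,0,0],[0,0,0],[0,0,0],[0,0,0],[0,0,0],[0,0,0]]}'; python3 -m pendant '{"offset":[[0,0,-0.007],[0,0,-0.014],[0,0,-0.02],[0,0,-0.02]],"turn":[[0,0,0],[0,0,0],[0,0,0],[0,0,0]]}'; python3 - <<'E'
from meas import *
grab("w11");p,d,P,C=load("w11");r=tops(p,d,P,dict(red=(.64,-.03)),("red",))
E
```

```text
clock: 21.28
position: [0.6036, -0.022, 0.0199]
ee_rot: [0.542, 0.455, -0.454, -0.541]
ft_force: [0.3, -0.4, 0.3]
grip_width: -0.001
clock: 21.78
position: [0.6075, -0.0227, 0.0198]
ee_rot: [0.542, 0.455, -0.454, -0.541]
ft_force: [-1.4, 0.4, 1.0]
grip_width: -0.004
red c [609.8 -29. ] wh 28.0 5.1 a 17.9 web dir [9.3 2.6] n 30 z 0.0527
```

Little force so far; I'll push on until it seats.

```bash
python3 -m pendant '{"offset":[[0,0,-0.007],[0,0,-0.014],[0,0,-0.02],[0,0,-0.02]],"turn":[[0,0,0],[0,0,0],[0,0,0],[0,0,0]]}'; python3 -m pendant '{"offset":[[0,0,-0.007],[0,0,-0.014],[0,0,-0.02],[0,0,-0.02]],"turn":[[0,0,0],[0,0,0],[0,0,0],[0,0,0]]}';  python3 - <<'E'
from meas import *
grab("w11")
E
```

```text
clock: 22.32
position: [0.6081, -0.0227, 0.0194]
ee_rot: [-0.539, -0.454, 0.456, 0.544]
ft_force: [-20.0, 1.8, 15.8]
grip_width: 0.001
clock: 22.82
position: [0.6079, -0.0226, 0.0191]
ee_rot: [-0.537, -0.452, 0.458, 0.546]
ft_force: [-25.0, 4.8, 20.8]
grip_width: -0.003
```

View pics/w11.png

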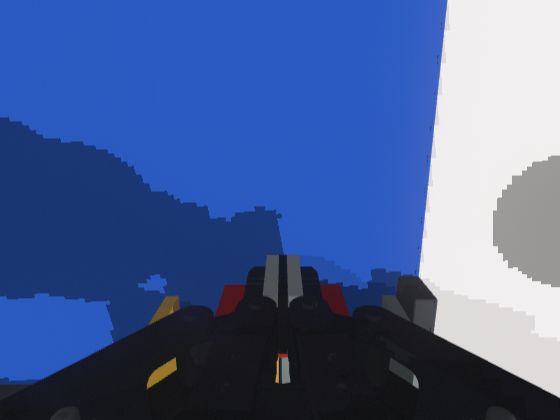

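Firm stop, with the finger face at board x ≈ 54 mm as it should be. Back off, rise and check.

```bash
python3 -m pendant '{"offset":[[0,0,0.05],[0,0,0.15],[0,0,0.2],[0,-0.3,0.2],[0,-0.6,0.2],[0,-0.8,0.2],[0,-0.8,0.2],[0,-0.8,0.2]],"turn":[[0,0,0],[0,0,0],[0,0,0],[0,0,0],[0,0,0],[0,0,0],[0,0,0],[0,0,0]]}'; python3 - <<'E'
from meas import *
grab("w12");p,d,P,C=load("w12");r=tops(p,d,P,dict(red=(.643,-.03),yellow=(.643,-.058),grey=(.652,-.004)))
m,b=blobs(p,(105,120,40),(128,255,255),3000)
a=np.radians(-9.9);u=np.array([np.cos(a),np.sin(a)]);v=np.array([-u[1],u[0]])
for n in r: q=r[n][0]-[.5506,-.1002];print(n,"board",(q@u).round(4),(q@v).round(4))
print(manip.get_obs()["ft_force"])
E
```

```text
clock: 23.88
position: [0.5707, -0.0163, 0.179]
ee_rot: [-0.537, -0.452, 0.458, 0.546]
ft_force: [0.4, -0.3, -0.1]
grip_width: 0.0
yellow c [636.5 -81.6] wh 10.3 45.2 a 86.5 web dir [-1.4  0.6] n 421 z 0.0507
red c [621.1 -26.1] wh 53.6 9.2 a 80.9 web dir [-1.8 -0.4] n 282 z 0.0505
grey c [653.2  19.5] wh 7.3 44.8 a 80.1 web dir [-1.1  0.4] n 415 z 0.0507
yellow board 0.0814 0.0331
red board 0.0567 0.0851
grey board 0.0805 0.1355
[-0.41861112 -0.39825208 -0.64634919]
```

View pics/w12.png

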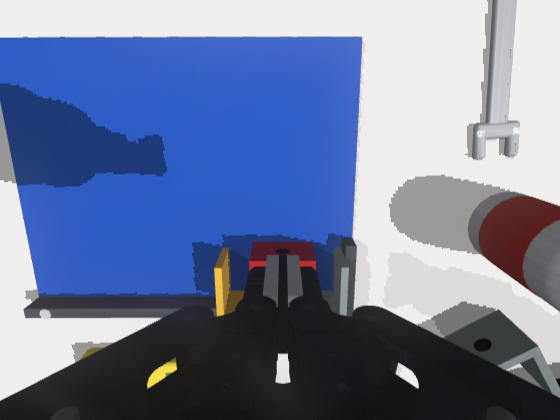

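The gripper hides the middle, but red's web is at (282,255), symmetric between yellow at (222,285) and grey at (343,285). I'll move aside for a clear check.

```bash
python3 -m pendant '{"offset":[[-0.3,-0.1,0],[-0.6,-0.2,0],[-0.8,-0.2,0],[-0.8,-0.2,-0.2],[-0.8,-0.2,-0.2],[-0.8,-0.2,-0.2]],"turn":[[0,0,0],[0,0,0],[0,0,0],[0,0,0],[0,0,0],[0,0,0]]}'; python3 - <<'E'
from meas import *
grab("w13");p,d,P,C=load("w13");r=tops(p,d,P,dict(red=(.643,-.03),yellow=(.643,-.058),grey=(.652,-.004)))
a=np.radians(-9.9);u=np.array([np.cos(a),np.sin(a)]);v=np.array([-u[1],u[0]])
for n in r: q=r[n][0]-[.5506,-.1002];print(n,"board",(q@u).round(4),(q@v).round(4))
s,_=manip.camera("side");t,_=manip.camera("top")
g=lambda i,f:cv2.resize(i,None,fx=f,fy=f,interpolation=cv2.INTER_CUBIC)
cv2.imwrite("pics/fin.png",np.hstack([g(p[180:420,280:560],1.4)[:336,:392],g(t[120:240,230:360],2.8)[:336]])[:,:,::-1])
E
```

```text
clock: 24.68
position: [0.5821, -0.181, 0.2162]
ee_rot: [-0.536, -0.451, 0.459, 0.547]
ft_force: [-0.9, 0.0, -0.4]
grip_width: -0.007
yellow c [643.4 -58.1] wh 56.5 50.5 a 79.8 web dir [ 5.2 -1.6] n 1307 z 0.0504
red c [642.2 -29.2] wh 56.7 50.9 a 80.0 web dir [-6.5  0.7] n 1375 z 0.0504
grey c [649.8  -3.9] wh 55.9 56.4 a 81.0 web dir [7.8 0.4] n 1279 z 0.0505
yellow board 0.0841 0.0574
red board 0.0781 0.0857
grey board 0.0812 0.1119
```

View pics/fin.png

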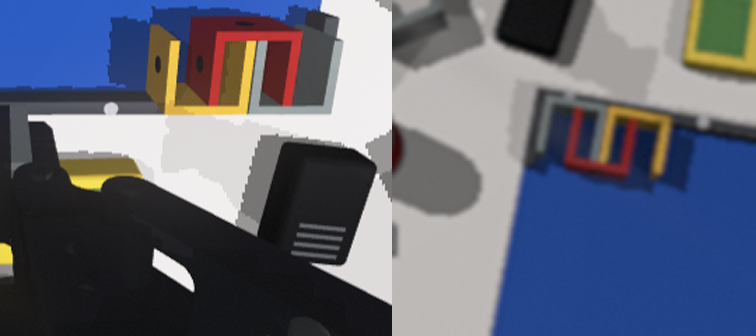

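The block is interlocked, with yellow's and grey's webs flush along the stop. Handing in.

```bash
python3 -c "
from workcell import manip
print(manip.hand_in(),manip.get_obs()['clock'])"
```

```text
the job is handed in; nothing more can be done
the job is handed in; nothing more can be done
```

I packed the three channels into the corner and handed the job in at about 25 s on the robot clock; the hand-in reports no verdict. I slid yellow by one leg against the back stop and up to grey. I turned red about 96° counter-clockwise, slid it over the two touching legs, then pushed it home with shut fingers until it stopped firmly at about 25 N.

Positions in the board's frame, from the last wrist picture:

| Channel | Measured (mm) | Target (mm) |
|---|---|---|
| grey | (81, 112) | (85, 113) |
| yellow | (84, 57) | (85, 59) |
| red | (78, 86) | (79, 86) |

- **Squareness:** all three were square to the board within about 1°, with their tops at the height of a channel standing flat on the board.
- **Interlock:** the last picture showed one red leg in each mouth and the two touching legs inside red. The gripper was clear of everything.
- **Least certain:** grey's x. It measured 81 mm, but its fitted outline came out too large (56 x 56 mm instead of 54 x 50), probably because the side stop was included. The picture shows its web level with yellow's.
- **Not measured:** I did not re-measure the bystanders at the end; the arm did not work near them.

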